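Make up the wheel kit and the roller kit

TASK

Make up two repair kits from the parts on the trolley. The wheel kit goes in the red tray: the yellow wheel in its large pocket and the white nylon block in its small pocket; the roller kit goes in the blue tray: the grey sleeve in the large pocket and the steel ball bearing in the small pocket. Each part must rest flat on the floor of its pocket, the same way up as it is now (the sleeve standing), and the blue wheel and the brown slide block stay where they are.

Things in the scene. Friction and masses are not known exactly. Their poses are not given: they have to be found in the camera images.
- red_tray: Bright red tray, fixed, 120 x 180 x 28 mm; origin: centre of its underside, on the trolley top (z up). Walls 4 mm, pocket floors 18 mm and rims 28 mm above the trolley top. Two open pockets, each 112 mm along x, centred at x = 0: large one 94 mm along y, centre y = +39 mm; small one 74 mm along y, centre y = -49 mm; a grey dot marks each centre. Its x points away from the robot within 0.15 rad: large pocket on the left.
- blue_tray: Blue tray, fixed, 120 x 180 x 28 mm; origin: centre of its underside, on the trolley top (z up). Walls 4 mm, pocket floors 18 mm and rims 28 mm above the trolley top. Two open pockets, each 112 mm along x, centred at x = 0: large one 94 mm along y, centre y = +39 mm; small one 74 mm along y, centre y = -49 mm; a grey dot marks each centre. Its x points away from the robot within 0.15 rad: large pocket on the left.
- yellow_wheel_mid (a point): The only yellow wheel, loose, lying flat: 62 mm across, 20 mm high, with a steel bearing in its middle. The point is its centre, half-way up; z is its axis (up).
- nylon_block_mid (a point): White nylon block, loose: 24 mm (its x) by 50 mm (its y), body 20 mm high with a small raised bush on top (24 mm over all). The point is at the centre of the body, 10 mm above its underside; z is up. It may lie at any yaw.
- grey_sleeve_mid (a point): Grey rubber sleeve, loose, a hollow cylinder standing on end: 54 mm across, 74 mm high. The point is its centre, half-way up; z is its axis (up).
- bearing_mid (a point): Steel ball bearing with a black seal, loose, lying flat: 47 mm across, 14 mm high. The point is its centre, half-way up; z is its axis (up).
- blue_wheel_mid (a point): Blue wheel lying flat, 74 mm across, 26 mm high, loose, not part of any kit. The point is its centre, half-way up.
- brown_block_mid (a point): Brown slide block with a light grey end and a black knob, 87 (x) x 58 (y) x 22 mm, loose, not part of any kit. The point is its centre, 11 mm up.
Not all that is in view belongs to the job. What is shaped like the part that bears yellow_wheel_mid but orange is not meant.

How it is judged:
By the outcome, as a careful person would: the job done as asked, in the order asked, and still so for the second after the job is handed in, with the robot touching nothing.
It also fails if it takes over 104 s, if anything falls off the work surface, if the arm or the gripper's body presses on something with over 40 N, if the wrist force passes 120 N, or if a joint passes its speed limit or range.

ROBOT

A 6-joint arm with a two-finger parallel gripper is mounted at the origin on a cart in front of the work surface, level with it; the furniture and walls round the work are solid. World frame = base frame: x ahead of the robot, y to its left, z up, the work surface at z = 0. Lengths are in m, angles in rad, forces in N, time in s.
With the tool pointing down it reaches from about 0.4 to 0.825 m from the base axis. Payload 7 kg.
Tool frame: the origin (TCP) lies on the centre line of the jaws, within the pads' length; the fingertips stand tip_reach ahead of it and the grasp point (between the pads) is the TCP (tip_reach is the distance from the TCP to the fingertips, in m); z points along the fingers, y is the line along which they close (so a half turn about z gives the same grasp; the last joint's range is limited). The gripper opens to 88 mm and grips with 3 to 60 N. Pads are 19 mm wide; open, the fingers measure 130 mm over their backs; the gripper's body (78 mm by 193 mm) begins 47 mm behind the grasp point.
Start: joints at [-0.953, 0.359, 0.012, 0, -1.224, -0.288], TCP at [0.219, -0.639, 0.246] pointing down, gripper open.
Joint ranges: [-3.07, 3.07], [-1.43, 2.12], [-1.02, 1.25], [-3.03, 1.67], [-3.05, -0], [-3.03, 3.03]. Speed limits (rad/s): [2.39, 2.39, 3.01, 3.14, 3.14, 3.14].

INTERFACE

Orientations are given as [roll, pitch, yaw] about the fixed x, y, z axes, in that order (R = Rz(yaw) Ry(pitch) Rx(roll)).
In Python, from station import get_state, grab_frame, calibration, job_done, find_in, mark_of, tip_reach gives the robot as it stands.
- The arm moves only by the shell command python3 -m handwheel 'ROWS' [OPENING] [FORCE]. ROWS is JSON, a list of rows, each an object with "delta_pos": the shift along the world's x, y, z in units of 30 mm (1.0 is 30 mm), a list of three; "dr": the turn, a rotation vector about the world's x, y, z in degrees, a list of three. In form: [{"delta_pos": [tx, ty, tz], "dr": [rx, ry, rz]}, ...]. A call has 1 to 10 rows; each row shifts and turns the commanded pose from where the row before left it; what a row does not reach is not made up. A row lasts 1/10 s, in which the tool goes at most 50 mm and 8.59 degrees, less where a joint would pass 70% of its speed; a pose out of reach is approached as far as the arm can. A call is refused whole if a number of a shift passes 1 or a number of a turn 8.59, either way. A call with a gripper value outside its range is refused whole. OPENING is the closure, from -1 (fully open) to 1 (shut), set as the call begins (- or left out, the last holds). The fingers move at their own pace and stop on an object; FORCE is the grip in N (left out, the last holds). Time passes only in rows, so rows that do not move let the fingers close. It gives the time, the measured TCP pose, the force, the opening and the grip force at its end, in the units of the state.
- get_state(): the state, without advancing time (a new reading comes with each control period).
- grab_frame(name): name is "scene" or "side" or "wrist"; returns the picture (400x640x3 uint8, red, green, blue); there is no depth.
- calibration(name): a dict with "fx", "fy", "cx", "cy" (pixels), "extrinsics" (4x4, takes a point from world to camera coordinates). Camera axes: x right, y down, z forward; pixel columns grow to the right and rows downward; lengths in m; the calibration is good to about 2 mm. The wrist camera is an equidistant fisheye: a pixel r from the principal point sees the ray r / f radians off the axis. A picture is of the moment at which its call begins: read the wrist's pose just before it. calibration takes no time and is no camera call; for the wrist camera it gives the pose at the moment of the call.
- job_done(): hands the job in; it is judged then, once.
Trained networks look in the newest picture that a camera, given by its name, has taken for a name from the list of things; names that differ only in an ending like _2 or _b are one class to them, and where a whole thing is asked for, a point or a joint stands for the part that bears it (a point fixed in the world has none). Each returns a list of dicts, best first, with "conf" (0 to 1); they miss things now and then, are a little off and sometimes report something else, mostly with a low value. They report only what shows in the picture. A call takes as long as a camera call. They do not tell look-alikes from the thing itself.
- find_in(camera, query): "location" ([column, row] in pixels, amid what is visible of it).
- mark_of(camera, query): "location" ([column, row] in pixels: a listed point, or the origin of a listed thing).
The state is a dict: "t": time; "q": joint angles; "qd": joint speeds; "joint_efforts": joint torques, N m; "eef_pos": TCP position; "ee_rot": TCP orientation; "force": force on the tool from outside, world axes, zero at the start; "moment": the same for the moment, N m; "width": finger opening in m; "gripper_force": force on a finger pad.
Only numpy, scipy, OpenCV 4.12 (cv2) and the standard library are available. Lean on these libraries where they do the work, as an engineer would, in place of code of your own. Each camera call takes 0.05 s, during which the arm holds its last target. There are 200 camera calls.

## Working session

There is one attempt and no reset: what is moved stays moved. The work goes in short steps, Python scripts to look and compute and a shell command to move; the robot and the scene stay as the last step left them, time stands still between calls to the robot, and variables do not carry over. Pictures are saved under pics/ and viewed, at most 14 in all, crops included, and the job is handed in when it is done.

```bash
mkdir -p pics; cat > h.py <<'E'
import numpy as np,cv2
from station import *
def ray(cam,px,C=None):
    C=C or calibration(cam);E=np.array(C["extrinsics"]);x=(px[0]-C["cx"])/C["fx"];y=(px[1]-C["cy"])/C["fy"]
    if cam=="wrist":
        r=np.hypot(x,y);d=np.array([np.sin(r)*x/max(r,1e-9),np.sin(r)*y/max(r,1e-9),np.cos(r)])
    else: d=np.array([x,y,1.])
    R=E[:3,:3];return -R.T@E[:3,3],R.T@d
def at(cam,px,z,C=None):
    o,d=ray(cam,px,C);return o+d*(z-o[2])/d[2]
def proj(cam,P,C=None):
    C=C or calibration(cam);E=np.array(C["extrinsics"]);p=E[:3,:3]@P+E[:3,3]
    if cam=="wrist":
        r=np.hypot(p[0],p[1]);t=np.arctan2(r,p[2]);p=np.array([p[0]/r*t,p[1]/r*t,1])
    return np.array([C["fx"]*p[0]/p[2]+C["cx"],C["fy"]*p[1]/p[2]+C["cy"]])
def save(f,n): cv2.imwrite("pics/"+n+".png",f[:,:,::-1])
Z=dict(red_tray=0.,blue_tray=0.,yellow_wheel_mid=.01,nylon_block_mid=.01,grey_sleeve_mid=.037,bearing_mid=.007,blue_wheel_mid=.013,brown_block_mid=.011)
E
python3 - <<'E'
from h import *
s=get_state();print(s,tip_reach)
for c in("scene","side","wrist"):
    save(grab_frame(c),c+"0")
    C=calibration(c);print(c,C["fx"],np.round(ray(c,(C["cx"],C["cy"]),C),3).tolist())
    for n,z in Z.items():
        print(c,n,[(np.round(r["location"]).tolist(),round(r["conf"],2),np.round(at(c,r["location"],z,C)[:2],4).tolist()) for r in mark_of(c,n)[:3]])
E
```

```text
{'t': 0.0, 'q': array([-9.52900307e-01,  3.59376432e-01,  1.10820295e-02, -3.66839879e-04,
       -1.22408029e+00, -2.88122704e-01]), 'qd': array([ 8.65345649e-05, -1.15616973e-03,  2.17242512e-03, -6.22409147e-04,
        1.93929639e-03, -6.51223348e-04]), 'joint_efforts': array([-9.04949720e-04, -5.82715881e+01,  2.93052399e+01,  6.99751943e+00,
        6.87812339e-03, -1.35793598e-04]), 'eef_pos': array([ 0.21844116, -0.63820749,  0.24463649]), 'ee_rot': array([ 3.13998135e+00, -1.17901980e-04, -2.81194417e+00]), 'force': array([-0.54382844,  0.22207459,  0.20119011]), 'moment': array([-0.00833165, -0.02998401,  0.05140401]), 'gripper_force': 0.0, 'width': 0.08733328115196962} 0.019
scene 506.0748358228208 [[-0.377, -0.608, 0.683], [0.687, 0.545, -0.481]]
scene red_tray [([377.0, 274.0], 0.91, [0.4259, -0.1463]), ([284.0, 202.0], 0.72, [0.5428, 0.2358])]
scene blue_tray [([313.0, 241.0], 0.74, [0.4391, 0.0471])]
scene yellow_wheel_mid [([315.0, 187.0], 0.55, [0.6561, 0.2158]), ([257.0, 216.0], 0.55, [0.4266, 0.2273])]
scene nylon_block_mid [([347.0, 199.0], 0.69, [0.6559, 0.0994])
[... 787 characters left out ...]
.2081])]
side nylon_block_mid [([274.0, 217.0], 0.85, [0.6572, 0.0818])]
side grey_sleeve_mid [([281.0, 187.0], 0.85, [0.6472, -0.0496])]
side bearing_mid [([325.0, 277.0], 0.78, [0.5507, 0.3542])]
side blue_wheel_mid [([390.0, 267.0], 0.97, [0.4332, 0.3369])]
side brown_block_mid [([324.0, 243.0], 0.66, [0.5461, 0.2287])]
wrist 309.70691628693146 [[0.144, -0.665, 0.384], [0.273, 0.093, -0.958]]
wrist red_tray []
wrist blue_tray []
wrist yellow_wheel_mid [([592.0, 356.0], 0.73, [0.4281, 0.203])]
wrist nylon_block_mid []
wrist grey_sleeve_mid []
wrist bearing_mid [([589.0, 386.0], 0.46, [0.5501, 0.3572])]
wrist blue_wheel_mid []
wrist brown_block_mid [([573.0, 386.0], 0.69, [0.5379, 0.2309])]
```

View pics/scene0.png

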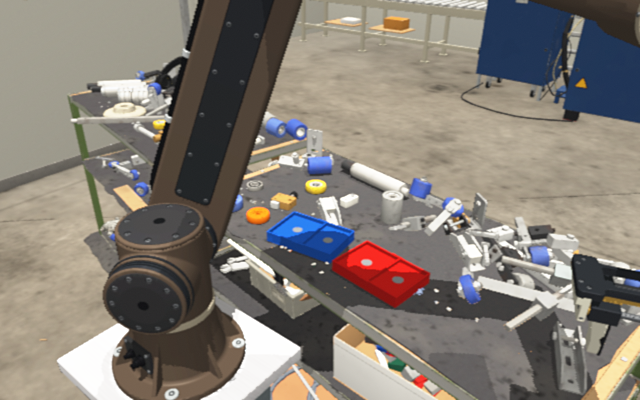

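View pics/side0.png

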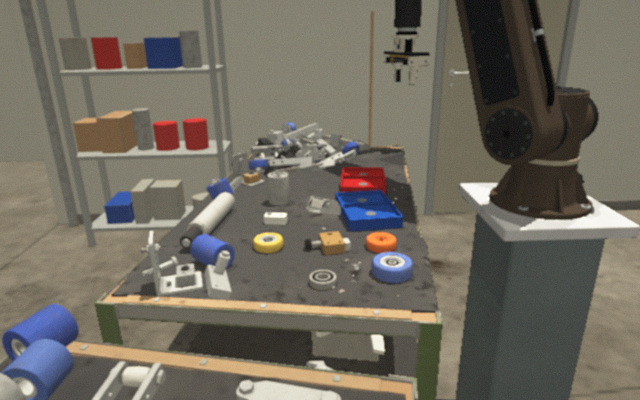

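The side view shows the parts clearly: yellow wheel (268,241), nylon (275,218), sleeve (279,188), bearing (323,278), blue tray (368,210), red tray (362,180). The look-alike orange wheel is at (380,241). Both cameras agree to about 1–2 cm, so I'm moving in for a close look.

```bash
python3 -m handwheel '[{"delta_pos":[0.48,0.98,0.1],"dr":[0,0,-1.9]},{"delta_pos":[0.48,0.98,0.1],"dr":[0,0,-1.9]},{"delta_pos":[0.48,0.98,0.1],"dr":[0,0,-1.9]},{"delta_pos":[0.48,0.98,0.1],"dr":[0,0,-1.9]},{"delta_pos":[0.48,0.98,0.1],"dr":[0,0,-1.9]},{"delta_pos":[0.48,0.98,0.1],"dr":[0,0,-1.9]},{"delta_pos":[0.48,0.98,0.1],"dr":[0,0,-1.9]},{"delta_pos":[0.48,0.98,0.1],"dr":[0,0,-1.9]},{"delta_pos":[0.48,0.98,0.1],"dr":[0,0,-1.9]},{"delta_pos":[0.48,0.98,0.1],"dr":[0,0,-1.9]}]' -1 20
python3 -m handwheel '[{"delta_pos":[0.4,0.98,0.1],"dr":[0,0,0]},{"delta_pos":[0.4,0.98,0.1],"dr":[0,0,0]},{"delta_pos":[0.4,0.98,0.1],"dr":[0,0,0]},{"delta_pos":[0.4,0.98,0.1],"dr":[0,0,0]},{"delta_pos":[0.4,0.98,0.1],"dr":[0,0,0]},{"delta_pos":[0.4,0.98,0.1],"dr":[0,0,0]},{"delta_pos":[0.4,0.98,0.1],"dr":[0,0,0]},{"delta_pos":[0.4,0.98,0.1],"dr":[0,0,0]},{"delta_pos":[0.4,0.98,0.1],"dr":[0,0,0]},{"delta_pos":[0.4,0.98,0.1],"dr":[0,0,0]}]'
python3 -m handwheel '[{"delta_pos":[0.2,0.98,0],"dr":[0,0,0]},{"delta_pos":[0.2,0.98,0],"dr":[0,0,0]},{"delta_pos":[0.2,0.98,0],"dr":[0,0,0]},{"delta_pos":[0,0,0],"dr":[0,0,0]},{"delta_pos":[0,0,0],"dr":[0,0,0]}]'
python3 - <<'E'
from h import *
s=get_state();print(s["eef_pos"],s["ee_rot"],s["q"])
c="wrist";C=calibration(c);f=grab_frame(c);save(f,"w1");np.savez("w1.npz",f=f)
import pickle;pickle.dump(C,open("w1.pkl","wb"))
print(c,np.round(ray(c,(C["cx"],C["cy"]),C),3).tolist())
for n,z in Z.items():
    print(n,[(np.round(r["location"]).tolist(),round(r["conf"],2),np.round(at(c,r["location"],z,C)[:2],4).tolist()) for r in mark_of(c,n)[:3]])
E
```

```text
t: 2.35
eef_pos: [0.363, -0.3434, 0.276]
ee_rot: [-3.141, 0.001, 3.138]
force: [0.1, 0.3, 0.3]
width: 0.0877
gripper_force: 0.0
t: 3.35
eef_pos: [0.4829, -0.0493, 0.3061]
ee_rot: [3.141, 0.001, 3.14]
force: [0.1, -1.4, -1.0]
width: 0.0874
gripper_force: 0.0
t: 3.85
eef_pos: [0.5005, 0.0381, 0.3055]
ee_rot: [-3.141, -0.0, 3.141]
force: [0.1, -0.7, 0.2]
width: 0.0878
gripper_force: 0.0
[0.50050568 0.0380771  0.30548213] [-3.14144671e+00 -2.53042662e-04  3.14127667e+00] [ 4.68019972e-01  3.42753332e-02 -2.62392502e-01  1.67318655e-05
 -1.27442017e+00 -2.03913715e+00]
wrist [[0.422, 0.037, 0.444], [0.288, -0.001, -0.958]]
red_tray [([190.0, 111.0], 0.9, [0.4183, -0.156])]
blue_tray [([328.0, 119.0], 0.74, [0.4377, 0.0505]), ([263.0, 265.0], 0.17, [0.6694, -0.0549])]
yellow_wheel_mid [([447.0, 122.0], 0.78, [0.435, 0.2246]), ([426.0, 259.0], 0.54, [0.6565, 0.2147])]
nylon_block_mid [([352.0, 261.0], 0.82, [0.6558, 0.0904])]
grey_sleeve_mid [([266.0, 267.0], 0.79, [0.6522, -0.0428])]
bearing_mid [([509.0, 199.0], 0.82, [0.5539, 0.3595])]
blue_wheel_mid [([508.0, 126.0], 0.7, [0.4323, 0.3336])]
brown_block_mid [([441.0, 195.0], 0.66, [0.5462, 0.2239])]
```

View pics/w1.png

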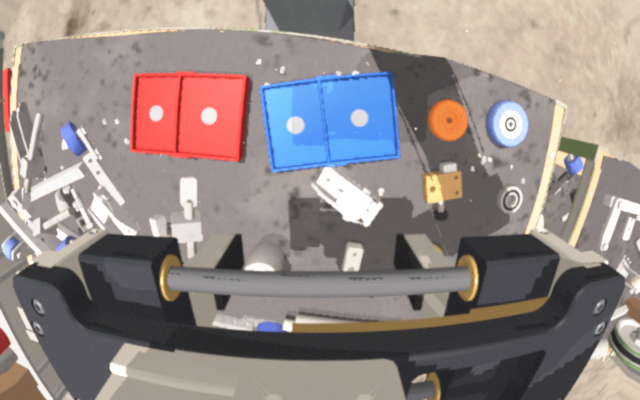

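Wrist view: red tray dots at (156,114) and (209,116), blue tray dots at (296,125) and (360,118); the parts are where they were measured. Next I measure the trays from the dots and hover over the yellow wheel.

```bash
cat >> h.py <<'E'
def look(n,names=(),show=True):
    c="wrist";s=get_state();C=calibration(c);f=grab_frame(c);save(f,n)
    print("tcp",np.round(s["eef_pos"],4),"rot",np.round(s["ee_rot"],3),"t",round(s["t"],2))
    for q,z in names:
        for r in mark_of(c,q)[:2]: print(q,np.round(r["location"]),round(r["conf"],2),"xyz",np.round(at(c,r["location"],z,C)[:2],4),"d30",np.round((at(c,r["location"],z,C)[:2]-s["eef_pos"][:2])/.03,2))
    return f,C,s
def centroid(f,px,w,test):
    x,y=map(int,px);p=f[y-w:y+w+1,x-w:x+w+1].astype(int);m=test(p[...,0],p[...,1],p[...,2]).astype(np.uint8)
    n,l,st,ce=cv2.connectedComponentsWithStats(m);i=1+np.argmax(st[1:,4]);return ce[i]+[x-w,y-w],st[i]
E
python3 - <<'E'
from h import *;import pickle
f=np.load("w1.npz")["f"];C=pickle.load(open("w1.pkl","rb"))
g=lambda r,g,b:(abs(r-g)<30)&(abs(g-b)<30)&(r>110)
for t,a,b in(("red",(156,114),(209,116)),("blue",(296,125),(360,118))):
    P=[]
    for p in(a,b):
        c,st=centroid(f,p,14,g);P.append(at("wrist",c,.018,C)[:2]);print(t,c.round(1),st,P[-1].round(4))
    d=P[1]-P[0];print(np.linalg.norm(d),"yaw",np.arctan2(-d[0],d[1]))
E
python3 -m handwheel '[{"delta_pos":[0.88,0.97,-0.85],"dr":[0,0,0]},{"delta_pos":[0.88,0.97,-0.85],"dr":[0,0,0]},{"delta_pos":[0.88,0.97,-0.85],"dr":[0,0,0]},{"delta_pos":[0.88,0.97,-0.85],"dr":[0,0,0]},{"delta_pos":[0.88,0.97,-0.85],"dr":[0,0,0]},{"delta_pos":[0.88,0.97,-0.85],"dr":[0,0,0]},{"delta_pos":[0,0,0],"dr":[0,0,0]},{"delta_pos":[0,0,0],"dr":[0,0,0]}]'
python3 - <<'E'
from h import *
f,C,s=look("w2",[("yellow_wheel_mid",.01),("nylon_block_mid",.01)])
E
```

```text
red [155.8 113. ] [  8   6  12  15 139] [ 0.417 -0.206]
red [208.7 115.7] [  7   6  15  16 178] [ 0.4276 -0.1188]
0.08784171284736135 yaw -0.1209311297819161
blue [295.  124.7] [  5   6  17  17 227] [0.4446 0.0045]
blue [359.1 117.5] [  5   6  17  16 214] [0.4342 0.092 ]
0.08811464885510585 yaw 0.1183571829836823
t: 5.1
eef_pos: [0.6588, 0.2123, 0.1502]
ee_rot: [-3.139, -0.003, 3.14]
force: [0.3, -0.2, 0.5]
width: 0.0878
gripper_force: 0.0
tcp [0.6588 0.2123 0.1502] rot [-3.139e+00 -3.000e-03  3.140e+00] t 5.1
yellow_wheel_mid [321. 194.] 0.83 xyz [0.659  0.2134] d30 [0.01 0.04]
nylon_block_mid [193. 190.] 0.97 xyz [0.6543 0.087 ] d30 [-0.15 -4.18]
```

View pics/w2.png

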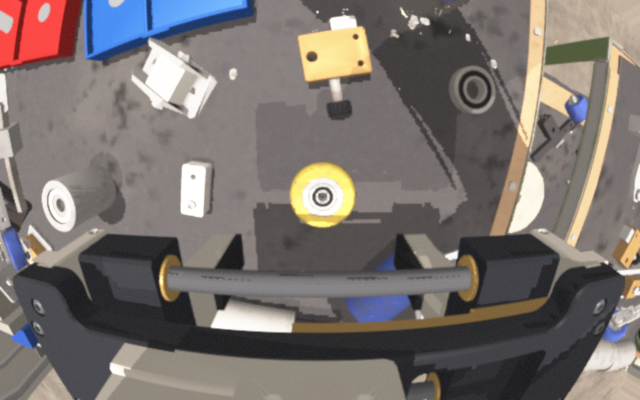

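The yellow wheel is directly under the tool (322,195). The dots are 88 mm apart, as they should be. Descend and grasp.

```bash
python3 -m handwheel '[{"delta_pos":[0,0.03,-1],"dr":[0,0,0]},{"delta_pos":[0,0,-1],"dr":[0,0,0]},{"delta_pos":[0,0,-1],"dr":[0,0,0]},{"delta_pos":[0,0,-0.8],"dr":[0,0,0]},{"delta_pos":[0,0,-0.33],"dr":[0,0,0]},{"delta_pos":[0,0,0],"dr":[0,0,0]}]'
python3 -m handwheel '[{"delta_pos":[0,0,0],"dr":[0,0,0]},{"delta_pos":[0,0,0],"dr":[0,0,0]},{"delta_pos":[0,0,0],"dr":[0,0,0]},{"delta_pos":[0,0,0],"dr":[0,0,0]},{"delta_pos":[0,0,0],"dr":[0,0,0]}]' 1 25
```

```text
t: 5.85
eef_pos: [0.6586, 0.2124, 0.0288]
ee_rot: [-3.141, -0.001, 3.139]
force: [-0.1, 0.2, 0.4]
width: 0.0878
gripper_force: 0.0
t: 6.35
eef_pos: [0.6595, 0.2137, 0.0297]
ee_rot: [3.141, 0.002, 3.14]
force: [-1.8, 1.3, 4.3]
width: 0.0595
gripper_force: 25.1
```

```bash
python3 -m handwheel '[{"delta_pos":[0,0,0.6],"dr":[0,0,0]},{"delta_pos":[0,0,1],"dr":[0,0,0]},{"delta_pos":[0,0,1],"dr":[0,0,0]},{"delta_pos":[0,0,0.7],"dr":[0,0,0]},{"delta_pos":[-0.645,-0.924,0],"dr":[0,0,6.9]},{"delta_pos":[-0.645,-0.924,0],"dr":[0,0,6.9]},{"delta_pos":[-0.645,-0.924,0],"dr":[0,0,6.9]},{"delta_pos":[-0.645,-0.924,0],"dr":[0,0,6.9]},{"delta_pos":[-0.645,-0.924,0],"dr":[0,0,6.9]},{"delta_pos":[-0.645,-0.924,0],"dr":[0,0,6.9]}]'
python3 -m handwheel '[{"delta_pos":[-0.645,-0.924,0],"dr":[0,0,6.9]},{"delta_pos":[-0.645,-0.924,0],"dr":[0,0,6.9]},{"delta_pos":[-0.645,-0.924,0],"dr":[0,0,6.9]},{"delta_pos":[-0.645,-0.924,0],"dr":[0,0,6.9]},{"delta_pos":[-0.645,-0.924,0],"dr":[0,0,6.9]},{"delta_pos":[-0.645,-0.924,0],"dr":[0,0,6.9]},{"delta_pos":[0,0,0],"dr":[0,0,0]},{"delta_pos":[0,0,0],"dr":[0,0,0]}]'
python3 - <<'E'
from h import *
f,C,s=look("w3",[("yellow_wheel_mid",.108)])
g=lambda r,g,b:(abs(r-g)<30)&(abs(g-b)<30)&(r>110)
print([(k,proj("wrist",np.array([*p,.018]),C).round()) for k,p in(("small",(.417,-.206)),("large",(.4276,-.1188)),("blue small",(.4446,.0045)))])
E
```

```text
t: 7.35
eef_pos: [0.5416, 0.0456, 0.1275]
ee_rot: [3.141, -0.001, -2.416]
force: [0.5, 0.5, -1.9]
width: 0.0595
gripper_force: 24.7
t: 8.15
eef_pos: [0.4264, -0.1201, 0.1278]
ee_rot: [-3.141, 0.0, -1.701]
force: [-0.3, 0.0, -1.9]
width: 0.0596
gripper_force: 24.7
tcp [ 0.4264 -0.1201  0.1278] rot [-3.141  0.    -1.701] t 8.15
yellow_wheel_mid [320. 251.] 0.61 xyz [ 0.4251 -0.1206] d30 [-0.04 -0.02]
[('small', array([316.,  99.])), ('large', array([317., 205.])), ('blue small', array([316., 322.]))]
```

View pics/w3.png

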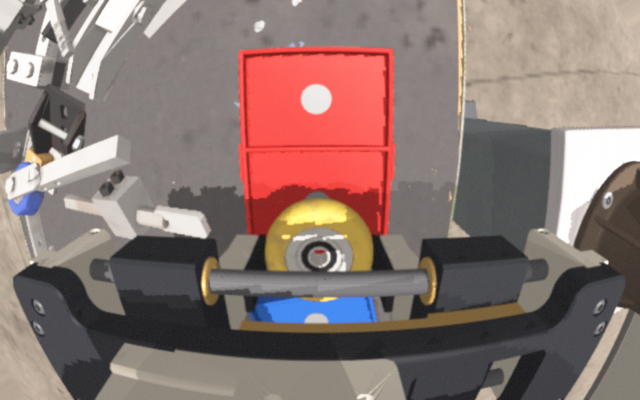

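The wheel hangs level over the large pocket, and the small-pocket dot is at (316,99), exactly as predicted. Lower and release with a narrow opening.

```bash
python3 -m handwheel '[{"delta_pos":[0.04,0.04,-1],"dr":[0,0,0]},{"delta_pos":[0,0,-0.9],"dr":[0,0,0]},{"delta_pos":[0,0,-0.5],"dr":[0,0,0]},{"delta_pos":[0,0,-0.22],"dr":[0,0,0]},{"delta_pos":[0,0,0],"dr":[0,0,0]},{"delta_pos":[0,0,0],"dr":[0,0,0]}]'
```

```text
t: 8.85
eef_pos: [0.4287, -0.1179, 0.0493]
ee_rot: [-3.141, 0.0, -1.698]
force: [0.3, 0.9, -0.7]
width: 0.0597
gripper_force: 24.7
```

```bash
python3 -m handwheel '[{"delta_pos":[0,0,-0.04],"dr":[0,0,0]},{"delta_pos":[0,0,0],"dr":[0,0,0]}]'
python3 -m handwheel '[{"delta_pos":[0,0,0],"dr":[0,0,0]},{"delta_pos":[0,0,0],"dr":[0,0,0]},{"delta_pos":[0,0,0],"dr":[0,0,0]}]' -0.52
python3 -m handwheel '[{"delta_pos":[0,0,0.5],"dr":[0,0,0]},{"delta_pos":[0,0,1],"dr":[0,0,0]},{"delta_pos":[0,0,1],"dr":[0,0,0]},{"delta_pos":[0.5,0.3,0.6],"dr":[0,0,-6]},{"delta_pos":[0.8,0.8,0],"dr":[0,0,-8]},{"delta_pos":[0.8,0.8,0],"dr":[0,0,-8]},{"delta_pos":[0.8,0.8,0],"dr":[0,0,-8]},{"delta_pos":[0.8,0.8,0],"dr":[0,0,-8]},{"delta_pos":[0.8,0.8,0],"dr":[0,0,-8]},{"delta_pos":[0.8,0.8,0],"dr":[0,0,-8]}]'
python3 -m handwheel '[{"delta_pos":[0.8,0.8,0],"dr":[0,0,-8]},{"delta_pos":[0.8,0.8,0],"dr":[0,0,-8]},{"delta_pos":[0.6,0.15,0],"dr":[0,0,-8]},{"delta_pos":[0,0,0],"dr":[0,0,-4]},{"delta_pos":[0,0,0],"dr":[0,0,0]},{"delta_pos":[0,0,0],"dr":[0,0,0]}]' -1
python3 - <<'E'
from h import *
f,C,s=look("w4",[("nylon_block_mid",.01)])
p=proj("wrist",np.array([.6543,.087,.02]),C).round().astype(int);print(p)
x,y=p;w=45;cr=f[y-w:y+w,x-w:x+w];hsv=cv2.cvtColor(cr,cv2.COLOR_RGB2HSV)
m=((hsv[...,2]>150)&(hsv[...,1]<60)).astype(np.uint8);n,l,st,ce=cv2.connectedComponentsWithStats(m)
i=1+np.argmax(st[1:,4]);cs,_=cv2.findContours((l==i).astype(np.uint8),0,2);q=cs[0][:,0,:]+[x-w,y-w]
W=np.array([at("wrist",a,.02,C)[:2] for a in q])*1000
print(st[i],"rect mm",cv2.minAreaRect(W.astype(np.float32)))
E
```

```text
t: 9.05
eef_pos: [0.4283, -0.1182, 0.0482]
ee_rot: [-3.141, 0.0, -1.698]
force: [-0.2, -0.7, -0.9]
width: 0.0594
gripper_force: 24.7
t: 9.35
eef_pos: [0.4282, -0.1184, 0.0481]
ee_rot: [-3.141, 0.0, -1.698]
force: [-0.1, -0.1, 0.3]
width: 0.0665
gripper_force: 0.0
t: 10.35
eef_pos: [0.5878, 0.0357, 0.1409]
ee_rot: [-3.142, 0.0, -2.647]
force: [0.4, -0.8, 0.3]
width: 0.0667
gripper_force: 0.0
t: 10.95
eef_pos: [0.6526, 0.0869, 0.1407]
ee_rot: [-3.141, -0.001, -3.127]
force: [-0.3, 0.5, 0.3]
width: 0.088
gripper_force: 0.0
tcp [0.6526 0.0869 0.1407] rot [-3.141e+00 -1.000e-03 -3.127e+00] t 10.95
nylon_block_mid [323. 198.] 0.87 xyz [0.6541 0.0898] d30 [0.05 0.1 ]
[320 201]
[  30   10   37   62 1688] rect mm ((650.9796142578125, 89.89260864257812), (26.12151336669922, 54.15640640258789), 80.47911834716797)
```

View pics/w4.png

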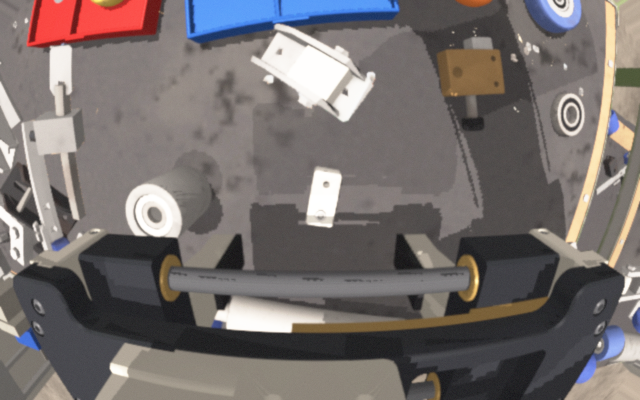

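The nylon block is at (323,197), yawed −9.5°, and measures about 24×50 mm as it should. Align, descend and grasp.

```bash
python3 -m handwheel '[{"delta_pos":[0.03,0.1,-1],"dr":[0,0,-5.2]},{"delta_pos":[0,0,-1],"dr":[0,0,-5.1]},{"delta_pos":[0,0,-1],"dr":[0,0,0]},{"delta_pos":[0,0,-0.5],"dr":[0,0,0]},{"delta_pos":[0,0,-0.32],"dr":[0,0,0]},{"delta_pos":[0,0,0],"dr":[0,0,0]}]'
python3 -m handwheel '[{"delta_pos":[0,0,0],"dr":[0,0,0]},{"delta_pos":[0,0,0],"dr":[0,0,0]},{"delta_pos":[0,0,0],"dr":[0,0,0]},{"delta_pos":[0,0,0],"dr":[0,0,0]},{"delta_pos":[0,0,0],"dr":[0,0,0]},{"delta_pos":[0,0,0],"dr":[0,0,0]},{"delta_pos":[0,0,0],"dr":[0,0,0]}]' 1 25
```

```text
t: 11.65
eef_pos: [0.6535, 0.0899, 0.0256]
ee_rot: [-3.141, -0.001, 2.974]
force: [-0.6, 0.1, -0.4]
width: 0.0871
gripper_force: 0.0
t: 12.35
eef_pos: [0.6539, 0.0901, 0.0263]
ee_rot: [-3.142, 0.0, 2.974]
force: [0.3, 0.6, 0.5]
width: 0.037
gripper_force: 0.0
```

Still closing; let it finish.

```bash
python3 -m handwheel '[{"delta_pos":[0,0,0],"dr":[0,0,0]},{"delta_pos":[0,0,0],"dr":[0,0,0]},{"delta_pos":[0,0,0],"dr":[0,0,0]},{"delta_pos":[0,0,0],"dr":[0,0,0]}]'
```

```text
t: 12.75
eef_pos: [0.6539, 0.0902, 0.0262]
ee_rot: [-3.142, -0.0, 2.974]
force: [-0.6, -0.2, -0.6]
width: 0.0239
gripper_force: 25.0
```

```bash
python3 -m handwheel '[{"delta_pos":[0,0,0.6],"dr":[0,0,0]},{"delta_pos":[0,0,1],"dr":[0,0,0]},{"delta_pos":[0,0,1],"dr":[0,0,0]},{"delta_pos":[0,0,0.7],"dr":[0,0,0]},{"delta_pos":[-0.658,-0.823,0],"dr":[0,0,7.7]},{"delta_pos":[-0.658,-0.823,0],"dr":[0,0,7.7]},{"delta_pos":[-0.658,-0.823,0],"dr":[0,0,7.7]},{"delta_pos":[-0.658,-0.823,0],"dr":[0,0,7.7]},{"delta_pos":[-0.658,-0.823,0],"dr":[0,0,7.7]},{"delta_pos":[-0.658,-0.823,0],"dr":[0,0,7.7]}]'
python3 -m handwheel '[{"delta_pos":[-0.658,-0.823,0],"dr":[0,0,7.7]},{"delta_pos":[-0.658,-0.823,0],"dr":[0,0,7.7]},{"delta_pos":[-0.658,-0.823,0],"dr":[0,0,7.7]},{"delta_pos":[-0.658,-0.823,0],"dr":[0,0,7.7]},{"delta_pos":[-0.658,-0.823,0],"dr":[0,0,7.7]},{"delta_pos":[-0.658,-0.823,0],"dr":[0,0,7.7]},{"delta_pos":[0,0,0],"dr":[0,0,0]},{"delta_pos":[0,0,0],"dr":[0,0,0]}]'
```

```text
t: 13.75
eef_pos: [0.5345, -0.0589, 0.1254]
ee_rot: [-3.141, 0.0, -2.497]
force: [0.8, -0.8, 0.6]
width: 0.0239
gripper_force: 25.0
t: 14.55
eef_pos: [0.4168, -0.2066, 0.1255]
ee_rot: [-3.141, 0.0, -1.7]
force: [0.1, -0.0, -0.5]
width: 0.024
gripper_force: 25.0
```

```bash
python3 -m handwheel '[{"delta_pos":[0,0,-1],"dr":[0,0,0]},{"delta_pos":[0,0,-0.9],"dr":[0,0,0]},{"delta_pos":[0,0,-0.5],"dr":[0,0,0]},{"delta_pos":[0,0,-0.28],"dr":[0,0,0]},{"delta_pos":[0,0,0],"dr":[0,0,0]},{"delta_pos":[0,0,0],"dr":[0,0,0]}]'
python3 -m handwheel '[{"delta_pos":[0,0,0],"dr":[0,0,0]},{"delta_pos":[0,0,0],"dr":[0,0,0]},{"delta_pos":[0,0,0],"dr":[0,0,0]}]' 0.2
```

```text
t: 15.15
eef_pos: [0.4178, -0.2058, 0.045]
ee_rot: [-3.141, -0.0, -1.696]
force: [-0.2, 0.4, 0.7]
width: 0.0237
gripper_force: 25.0
t: 15.45
eef_pos: [0.4173, -0.2061, 0.0452]
ee_rot: [-3.141, 0.0, -1.697]
force: [0.2, 0.1, -0.0]
width: 0.0345
gripper_force: 0.0
```

```bash
python3 -m handwheel '[{"delta_pos":[0,0,0.7],"dr":[0,0,0]},{"delta_pos":[0,0,1],"dr":[0,0,0]},{"delta_pos":[0,0,1],"dr":[0,0,-8.2]},{"delta_pos":[0.98,0.68,0.3],"dr":[0,0,-8.2]},{"delta_pos":[0.98,0.68,0.3],"dr":[0,0,-8.2]},{"delta_pos":[0.98,0.68,0.3],"dr":[0,0,-8.2]},{"delta_pos":[0.98,0.68,0.3],"dr":[0,0,-8.2]},{"delta_pos":[0.98,0.68,0.3],"dr":[0,0,-8.2]},{"delta_pos":[0.98,0.68,0.3],"dr":[0,0,-8.2]},{"delta_pos":[0.98,0.68,0.3],"dr":[0,0,-8.2]}]' -1
python3 -m handwheel '[{"delta_pos":[0.98,0.68,0.1],"dr":[0,0,-8.2]},{"delta_pos":[0,0,0],"dr":[0,0,-8.2]},{"delta_pos":[0,0,0],"dr":[0,0,0]},{"delta_pos":[0,0,0],"dr":[0,0,0]}]'
python3 - <<'E'
from h import *
f,C,s=look("w5",[("grey_sleeve_mid",.037)])
print(proj("wrist",np.array([.652,-.043,.074]),C))
E
```

```text
t: 16.45
eef_pos: [0.6238, -0.0624, 0.1894]
ee_rot: [3.142, 0.0, -2.848]
force: [0.8, -0.6, 0.5]
width: 0.0877
gripper_force: 0.0
t: 16.85
eef_pos: [0.6517, -0.0431, 0.1916]
ee_rot: [-3.142, -0.001, -3.124]
force: [-0.3, -0.9, 0.4]
width: 0.0879
gripper_force: 0.0
tcp [ 0.6517 -0.0431  0.1916] rot [-3.142e+00 -1.000e-03 -3.124e+00] t 16.85
grey_sleeve_mid [317. 188.] 0.66 xyz [ 0.6503 -0.0455] d30 [-0.05 -0.08]
[319.9962262  200.94086037]
```

View pics/w5.png

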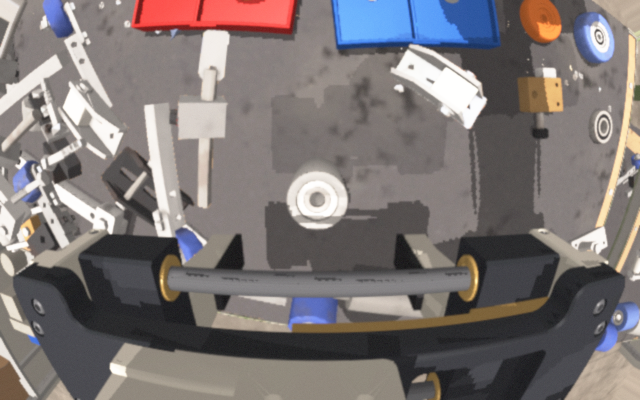

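The sleeve's top centre is at (317,200), within 3 px of prediction, and the finger corridors are clear. Descend and grasp its upper part.

```bash
python3 -m handwheel '[{"delta_pos":[-0.03,-0.08,-1],"dr":[0,0,0]},{"delta_pos":[0,0,-1],"dr":[0,0,0]},{"delta_pos":[0,0,-1],"dr":[0,0,0]},{"delta_pos":[0,0,-1],"dr":[0,0,0]},{"delta_pos":[0,0,-0.5],"dr":[0,0,0]},{"delta_pos":[0,0,0],"dr":[0,0,0]}]'
python3 -m handwheel '[{"delta_pos":[0,0,0],"dr":[0,0,0]},{"delta_pos":[0,0,0],"dr":[0,0,0]},{"delta_pos":[0,0,0],"dr":[0,0,0]},{"delta_pos":[0,0,0],"dr":[0,0,0]},{"delta_pos":[0,0,0],"dr":[0,0,0]},{"delta_pos":[0,0,0],"dr":[0,0,0]},{"delta_pos":[0,0,0],"dr":[0,0,0]}]' 1 25
```

```text
t: 17.55
eef_pos: [0.6497, -0.0459, 0.055]
ee_rot: [-3.141, -0.004, -3.127]
force: [-0.2, 0.5, 0.9]
width: 0.0878
gripper_force: 0.0
t: 18.25
eef_pos: [0.6517, -0.0453, 0.0575]
ee_rot: [3.142, 0.001, -3.127]
force: [-1.5, -0.5, 5.1]
width: 0.053
gripper_force: 25.0
```

```bash
python3 -m handwheel '[{"delta_pos":[0,0,0.6],"dr":[0,0,0]},{"delta_pos":[0,0,1],"dr":[0,0,0]},{"delta_pos":[0,0,1],"dr":[0,0,0]},{"delta_pos":[0,0,0.6],"dr":[0,0,0]},{"delta_pos":[-0.7,0.44,0],"dr":[0,0,0]},{"delta_pos":[-0.95,0.6,0],"dr":[0,0,0]},{"delta_pos":[-0.95,0.6,0],"dr":[0,0,0]},{"delta_pos":[-0.95,0.6,0],"dr":[0,0,0]},{"delta_pos":[-0.95,0.6,0],"dr":[0,0,0]},{"delta_pos":[-0.95,0.6,0],"dr":[0,0,0]}]'
python3 -m handwheel '[{"delta_pos":[-0.95,0.6,0],"dr":[0,0,0]},{"delta_pos":[-0.85,0.54,0],"dr":[0,0,0]},{"delta_pos":[0,0,0],"dr":[0,0,0]},{"delta_pos":[0,0,0],"dr":[0,0,0]},{"delta_pos":[0,0,0],"dr":[0,0,0]}]'
python3 - <<'E'
from h import *
f,C,s=look("w6",[("grey_sleeve_mid",.13),("bearing_mid",.007)])
E
```

```text
t: 19.25
eef_pos: [0.4862, 0.0582, 0.1523]
ee_rot: [-3.141, -0.001, -3.128]
force: [0.8, 1.0, -1.6]
width: 0.053
gripper_force: 25.0
t: 19.75
eef_pos: [0.4343, 0.092, 0.1528]
ee_rot: [3.142, 0.0, -3.128]
force: [-0.4, -0.4, -1.5]
width: 0.053
gripper_force: 25.0
tcp [0.4343 0.092  0.1528] rot [ 3.142  0.    -3.128] t 19.75
bearing_mid [536. 193.] 0.57 xyz [0.4307 0.3398] d30 [-0.12  8.26]
```

View pics/w6.png

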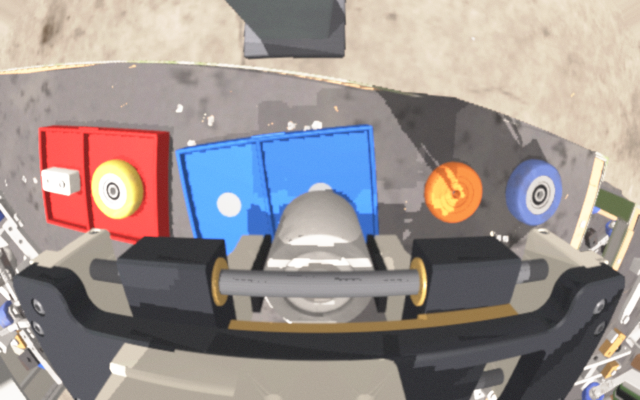

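Red kit looks good: wheel at (117,188), block at (61,181), both inside their pockets. The sleeve is above the blue large pocket, whose dot is just visible at (320,186). (The "bearing" detection here is the blue wheel, so I ignore it.) Lower.

```bash
python3 -m handwheel '[{"delta_pos":[0,0,-1],"dr":[0,0,0]},{"delta_pos":[0,0,-0.9],"dr":[0,0,0]},{"delta_pos":[0,0,-0.4],"dr":[0,0,0]},{"delta_pos":[0,0,-0.24],"dr":[0,0,0]},{"delta_pos":[0,0,0],"dr":[0,0,0]},{"delta_pos":[0,0,0],"dr":[0,0,0]}]'
```

```text
t: 20.5
eef_pos: [0.4343, 0.092, 0.0768]
ee_rot: [3.142, 0.0, -3.128]
force: [-0.1, 0.5, -1.6]
width: 0.0529
gripper_force: 25.0
```

```bash
python3 -m handwheel '[{"delta_pos":[0,0,-0.03],"dr":[0,0,0]},{"delta_pos":[0,0,-0.02],"dr":[0,0,0]},{"delta_pos":[0,0,0],"dr":[0,0,0]}]'
python3 -m handwheel '[{"delta_pos":[0,0,0],"dr":[0,0,0]},{"delta_pos":[0,0,0],"dr":[0,0,0]},{"delta_pos":[0,0,0],"dr":[0,0,0]},{"delta_pos":[0,0,0],"dr":[0,0,0]}]' -0.7
python3 -m handwheel '[{"delta_pos":[0,0,0.5],"dr":[0,0,0]},{"delta_pos":[0,0,1],"dr":[0,0,0]},{"delta_pos":[0,0,1],"dr":[0,0,0]},{"delta_pos":[0,0,0.5],"dr":[0,0,0]},{"delta_pos":[0.43,0.95,0],"dr":[0,0,0]},{"delta_pos":[0.43,0.95,0],"dr":[0,0,0]},{"delta_pos":[0.43,0.95,0],"dr":[0,0,0]},{"delta_pos":[0.43,0.95,0],"dr":[0,0,0]},{"delta_pos":[0.43,0.95,0],"dr":[0,0,0]},{"delta_pos":[0.43,0.95,0],"dr":[0,0,0]}]'
python3 -m handwheel '[{"delta_pos":[0.43,0.95,0],"dr":[0,0,0]},{"delta_pos":[0.43,0.95,-0.4],"dr":[0,0,0]},{"delta_pos":[0.43,0.95,-0.4],"dr":[0,0,0]},{"delta_pos":[0,0,0],"dr":[0,0,0]},{"delta_pos":[0,0,0],"dr":[0,0,0]}]' -1
python3 - <<'E'
from h import *
f,C,s=look("w7",[("bearing_mid",.007)])
E
```

```text
t: 20.8
eef_pos: [0.4339, 0.0921, 0.0753]
ee_rot: [3.141, 0.0, -3.128]
force: [0.0, -0.2, -1.0]
width: 0.0533
gripper_force: 25.0
t: 21.2
eef_pos: [0.4339, 0.0922, 0.0753]
ee_rot: [3.141, 0.0, -3.128]
force: [-0.0, -0.3, -0.3]
width: 0.0736
gripper_force: 0.0
t: 22.2
eef_pos: [0.5116, 0.2642, 0.1651]
ee_rot: [-3.142, -0.0, -3.128]
force: [0.2, -0.2, 0.1]
width: 0.0746
gripper_force: 0.0
t: 22.7
eef_pos: [0.5496, 0.3488, 0.14]
ee_rot: [-3.14, -0.001, -3.127]
force: [-0.8, -0.9, 0.6]
width: 0.0874
gripper_force: 0.0
tcp [0.5496 0.3488 0.14  ] rot [-3.140e+00 -1.000e-03 -3.127e+00] t 22.7
bearing_mid [330. 202.] 0.68 xyz [0.5551 0.3579] d30 [0.18 0.3 ]
```

View pics/w7.png

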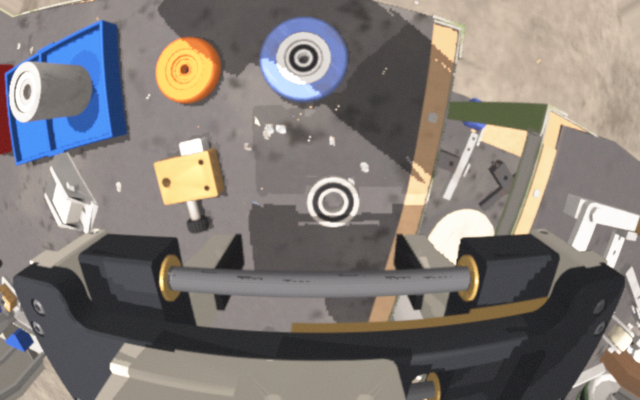

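Bearing at (332,202), about (0.555, 0.359). The raised wooden edge is near, so I turn to close along x, narrow the jaws, and descend.

```bash
python3 -m handwheel '[{"delta_pos":[0.18,0.33,0],"dr":[0,0,8.5]},{"delta_pos":[0,0,0],"dr":[0,0,8.5]},{"delta_pos":[0,0,0],"dr":[0,0,8.5]},{"delta_pos":[0,0,0],"dr":[0,0,8.5]},{"delta_pos":[0,0,0],"dr":[0,0,8.5]},{"delta_pos":[0,0,0],"dr":[0,0,8.5]},{"delta_pos":[0,0,0],"dr":[0,0,8.5]},{"delta_pos":[0,0,0],"dr":[0,0,8.5]},{"delta_pos":[0,0,0],"dr":[0,0,8.5]},{"delta_pos":[0,0,0],"dr":[0,0,8.5]}]' -0.65
python3 -m handwheel '[{"delta_pos":[0,0,-0.8],"dr":[0,0,4.2]},{"delta_pos":[0,0,0],"dr":[0,0,0]},{"delta_pos":[0,0,0],"dr":[0,0,0]}]'
python3 - <<'E'
from h import *
f,C,s=look("w8",[("bearing_mid",.007)]);cv2.imwrite("pics/w8c.png",f[100:320,180:460,::-1])
E
```

```text
t: 23.8
eef_pos: [0.5553, 0.3577, 0.1423]
ee_rot: [-3.141, 0.001, -1.639]
force: [-0.4, 0.1, 0.3]
width: 0.0724
gripper_force: 0.0
t: 24.1
eef_pos: [0.5552, 0.3578, 0.1178]
ee_rot: [3.141, -0.0, -1.574]
force: [-1.0, -0.2, 1.3]
width: 0.0729
gripper_force: 0.0
tcp [0.5552 0.3578 0.1178] rot [ 3.141 -0.    -1.574] t 24.1
bearing_mid [316. 208.] 0.68 xyz [0.5561 0.3616] d30 [0.03 0.13]
```

View pics/w8.png

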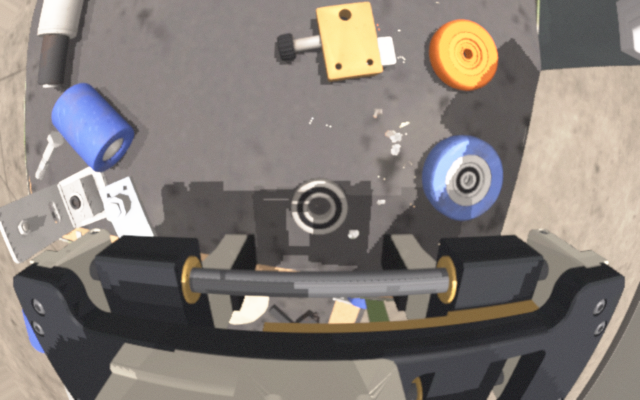

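The bearing is at (319,207), centred, with clear finger corridors. Descend and grip.

```bash
python3 -m handwheel '[{"delta_pos":[-0.02,0.09,-1],"dr":[0,0,0]},{"delta_pos":[0,0,-1],"dr":[0,0,0]},{"delta_pos":[0,0,-0.7],"dr":[0,0,0]},{"delta_pos":[0,0,-0.44],"dr":[0,0,0]},{"delta_pos":[0,0,0],"dr":[0,0,0]},{"delta_pos":[0,0,0],"dr":[0,0,0]}]'
python3 -m handwheel '[{"delta_pos":[0,0,0],"dr":[0,0,0]},{"delta_pos":[0,0,0],"dr":[0,0,0]},{"delta_pos":[0,0,0],"dr":[0,0,0]},{"delta_pos":[0,0,0],"dr":[0,0,0]},{"delta_pos":[0,0,0],"dr":[0,0,0]},{"delta_pos":[0,0,0],"dr":[0,0,0]}]' 1 25
```

```text
t: 24.8
eef_pos: [0.5553, 0.3616, 0.024]
ee_rot: [-3.141, 0.001, -1.571]
force: [0.1, 0.6, 1.0]
width: 0.0727
gripper_force: 0.0
t: 25.4
eef_pos: [0.555, 0.3614, 0.0235]
ee_rot: [-3.141, 0.0, -1.571]
force: [-0.7, 0.1, 5.0]
width: 0.0455
gripper_force: 25.0
```

```bash
python3 -m handwheel '[{"delta_pos":[0,0,0.6],"dr":[0,0,0]},{"delta_pos":[0,0,1],"dr":[0,0,0]},{"delta_pos":[0,0,1],"dr":[0,0,0]},{"delta_pos":[0,0,1],"dr":[0,0,0]},{"delta_pos":[0,0,0.9],"dr":[0,0,0]},{"delta_pos":[-0.307,-0.992,0],"dr":[0,0,0.7]},{"delta_pos":[-0.307,-0.992,0],"dr":[0,0,0.7]},{"delta_pos":[-0.307,-0.992,0],"dr":[0,0,0.7]},{"delta_pos":[-0.307,-0.992,0],"dr":[0,0,0.7]},{"delta_pos":[-0.307,-0.992,0],"dr":[0,0,0.7]}]'
python3 -m handwheel '[{"delta_pos":[-0.307,-0.992,0],"dr":[0,0,0.7]},{"delta_pos":[-0.307,-0.992,0],"dr":[0,0,0.7]},{"delta_pos":[-0.307,-0.992,0],"dr":[0,0,0.7]},{"delta_pos":[-0.307,-0.992,0],"dr":[0,0,0.7]},{"delta_pos":[-0.307,-0.992,0],"dr":[0,0,0.5]},{"delta_pos":[-0.307,-0.992,0],"dr":[0,0,0]},{"delta_pos":[-0.307,-0.992,0],"dr":[0,0,0]},{"delta_pos":[0,0,0],"dr":[0,0,0]},{"delta_pos":[0,0,0],"dr":[0,0,0]}]'
python3 - <<'E'
from h import *
f,C,s=look("w9",[("bearing_mid",.141)])
E
```

```text
t: 26.4
eef_pos: [0.5078, 0.211, 0.1576]
ee_rot: [3.141, -0.0, -1.509]
force: [0.6, -0.7, -1.0]
width: 0.0453
gripper_force: 25.0
t: 27.3
eef_pos: [0.4439, 0.0035, 0.158]
ee_rot: [-3.141, 0.0, -1.454]
force: [-0.5, 0.5, -0.4]
width: 0.0454
gripper_force: 25.0
tcp [0.4439 0.0035 0.158 ] rot [-3.141  0.    -1.454] t 27.3
bearing_mid [320. 252.] 0.63 xyz [0.4425 0.0019] d30 [-0.05 -0.05]
```

View pics/w9.png

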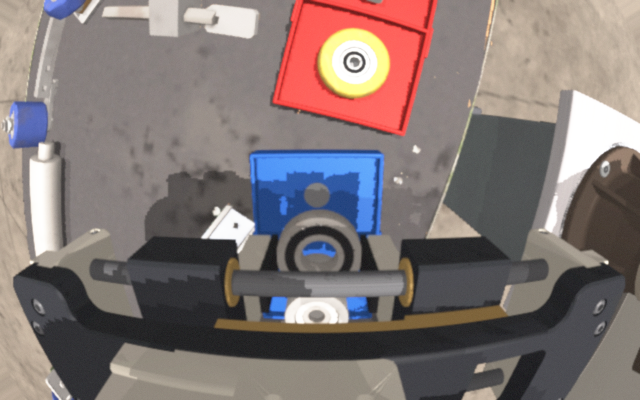

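The bearing is held level and centred over the blue small pocket (dot at (316,194)). The sleeve at (316,315) stands clear. Lower.

```bash
python3 -m handwheel '[{"delta_pos":[0.02,0.01,-1],"dr":[0,0,0]},{"delta_pos":[0,0,-1],"dr":[0,0,0]},{"delta_pos":[0,0,-1],"dr":[0,0,0]},{"delta_pos":[0,0,-0.5],"dr":[0,0,0]},{"delta_pos":[0,0,-0.34],"dr":[0,0,0]},{"delta_pos":[0,0,0],"dr":[0,0,0]},{"delta_pos":[0,0,0],"dr":[0,0,0]}]'
```

```text
t: 28.1
eef_pos: [0.4453, 0.0049, 0.0429]
ee_rot: [-3.141, -0.0, -1.451]
force: [-0.5, 0.6, -1.0]
width: 0.0453
gripper_force: 25.0
```

```bash
python3 -m handwheel '[{"delta_pos":[0,0,-0.03],"dr":[0,0,0]},{"delta_pos":[0,0,-0.02],"dr":[0,0,0]},{"delta_pos":[0,0,0],"dr":[0,0,0]}]'
python3 -m handwheel '[{"delta_pos":[0,0,0],"dr":[0,0,0]},{"delta_pos":[0,0,0],"dr":[0,0,0]},{"delta_pos":[0,0,0],"dr":[0,0,0]},{"delta_pos":[0,0,0],"dr":[0,0,0]}]' -0.3
python3 -m handwheel '[{"delta_pos":[0,0,0.5],"dr":[0,0,0]},{"delta_pos":[0,0,1],"dr":[0,0,0]},{"delta_pos":[0,0,1],"dr":[0,0,0]},{"delta_pos":[0,0,1],"dr":[0,0,0]},{"delta_pos":[0,0,1],"dr":[0,0,0]},{"delta_pos":[0.5,0,1],"dr":[0,0,0]},{"delta_pos":[0.5,0,0.5],"dr":[0,0,0]},{"delta_pos":[0.5,0.5,0],"dr":[0,0,0]},{"delta_pos":[0,0,0],"dr":[0,0,0]},{"delta_pos":[0,0,0],"dr":[0,0,0]}]'
python3 - <<'E'
from h import *
f,C,s=look("w10");g=grab_frame("side")
cv2.imwrite("pics/end.png",np.vstack([f[:300],cv2.resize(g[140:300,220:450],(431,300)) if 0 else np.pad(cv2.resize(g[150:300,240:440],(400,300),interpolation=2),((0,0),(0,240),(0,0)))])[:,:,::-1])
E
```

```text
t: 28.4
eef_pos: [0.445, 0.0045, 0.0416]
ee_rot: [-3.141, 0.0, -1.452]
force: [0.4, 0.0, -0.9]
width: 0.0456
gripper_force: 25.0
t: 28.8
eef_pos: [0.4448, 0.0044, 0.0414]
ee_rot: [-3.141, 0.0, -1.452]
force: [0.4, 0.2, -0.4]
width: 0.0567
gripper_force: 0.0
t: 29.8
eef_pos: [0.4892, 0.0196, 0.22]
ee_rot: [3.139, -0.0, -1.452]
force: [0.0, 0.1, 0.6]
width: 0.0571
gripper_force: 0.0
tcp [0.4892 0.0196 0.22  ] rot [ 3.139 -0.    -1.452] t 29.8
```

View pics/end.png

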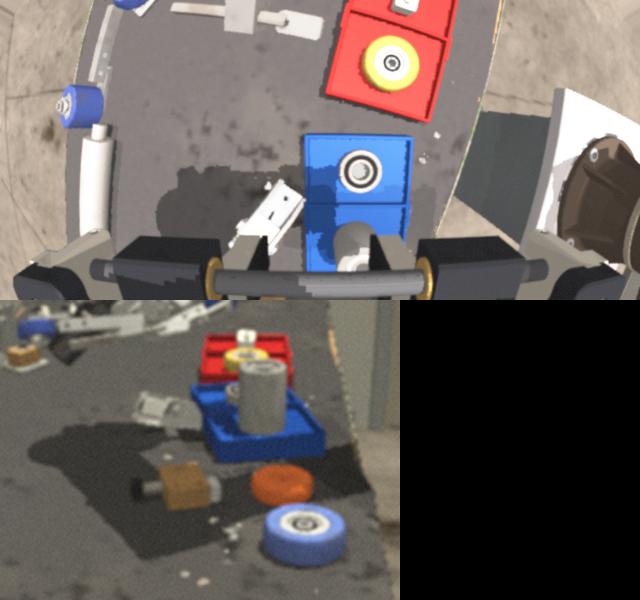

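All four parts sit in their pockets: bearing at (361,172), wheel at (391,63), block at (405,3), and the sleeve standing in the blue large pocket. The blue wheel and brown block have not moved, and the gripper is clear, so I'm handing in.

```bash
python3 -c "
from station import job_done;print(job_done())"
```

```text
the job is handed in; nothing more can be done
None
```

Both kits are made up and handed in at about 30 s: yellow wheel and nylon block in the red tray, grey sleeve (standing) and bearing in the blue tray, with the blue wheel and brown block untouched; no verdict came back.

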